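# Scoop the counterweight balls into the soak cup

## Task

Lift the steel scoop up and off the bar it hangs on and use it to scoop the three counterweight balls out of the grey tray and tip them into the clear soak cup; do not touch the balls with the fingers. Then stand the scoop upright in the emptied tray and let go of it. Leave the yo-yo, the pad tin and the hex key where they lie.

Things in the scene. Friction and masses are not known exactly. Their poses are not given: they have to be found in the camera images.
- scoop: Steel dustpan-like scoop, 240 g. Origin: underside of the pan, mid rear edge; x to the open front, z up. Pan x 0..100 mm, y +-62, floor 2 thick, side walls 37 high sloping down to the mouth, rear wall 56. Handle behind the rear wall: x -20..0, y +-13, z 42..225. Hanging tongue forward from it: 30 wide, underside z 156, lip at x 42..46 down to z 142. Hangs upright, pan 20 above the counter.
- scoop_grip (a point): Point to grip on the handle: x -10, z 203 mm in the scoop's frame; best with the fingers closing along the scoop's x (20 mm thick): with fingers closing along y the scoop pivots in the grip. Handle is on the robot's side of the bar. To unhook: raise 16 mm or more, then draw back along the scoop's -x by 85 mm or more before going higher, because the pan lies under the bar.
- rack: Fixed hanging rack, left or right of the tray: base 100 x 226 x 8 mm, two posts at y +-100 mm and a 12 mm round bar along y, its centre 170 mm high. Origin on the counter below the bar's middle; x away from the robot. The bar lies under the scoop's tongue, at x 20, z 150 mm of the scoop's frame.
- tray: Fixed grey open tray, outside 276 (x) x 148 (y) x 38 mm, walls and floor 5 mm: inside 266 x 138 mm, floor at z 5 mm. Origin under its centre, x along its length away from the robot. The balls start in the half farther from the robot; the pan fits into the nearer half. When pushing the pan along the floor keep it level and 1 to 3 mm clear, or its edge digs in.
- ball1: smooth white nylon counterweight ball, 34 mm diameter, about 30 g; origin at its centre
- ball2: second such ball
- ball3: third such ball
- cup: loose clear plastic soak cup, round, rim 164 mm across outside, 80 mm high, walls 4 mm, narrowing somewhat to its foot; origin under its centre. It stands on the other side of the tray from the rack.
- yoyo: bronze yo-yo, 58 mm across and 43 mm thick, lying flat; origin under its centre. Bystander.
- tin: flat round green pad tin, 68 mm across, 30 mm high; origin under its centre. Bystander.
- hexkey: L-shaped dark steel hex key, 100 mm long, 8 mm thick, lying flat; origin at the middle of the long leg. Bystander.

How it is judged (in metres and radians):
On the way, in this order (a step that is already met when the one before it is completed fails the run):
1. the scoop has been lifted off the rack: it no longer touches the rack and its grip point is more than 120 mm from the middle of the bar, measured horizontally (at the start about 39 mm) (horizontal distance between scoop_grip and rack above 0.12 m and contact force between scoop and rack below 0.05 N), for 0.2 s.
2. at least one ball lies in the scoop's pan, lifted so that the ball's centre is more than 80 mm above the counter (((x of ball1 in the frame of scoop between 0.005 and 0.1 m and y of ball1 in the frame of scoop between -0.06 and 0.06 m and z of ball1 in the frame of scoop between 0.005 and 0.07 m and height (world z) of ball1 above 0.08 m) or (x of ball2 in the frame of scoop between 0.005 and 0.1 m and y of ball2 in the frame of scoop between -0.06 and 0.06 m and z of ball2 in the frame of scoop between 0.005 and 0.07 m and height (world z) of ball2 above 0.08 m) or (x of ball3 in the frame of scoop between 0.005 and 0.1 m and y of ball3 in the frame of scoop between -0.06 and 0.06 m and z of ball3 in the frame of scoop between 0.005 and 0.07 m and height (world z) of ball3 above 0.08 m))), for 0.3 s.
3. all three balls are in the soak cup (horizontal distance between each of ball1, ball2, ball3 and cup below 0.07 m and height (world z) of each of ball1, ball2, ball3 below 0.06 m), for 0.2 s.
At the end, for the whole second after the job is handed in: All three balls rest in the upright soak cup, and the scoop stands upright (within 0.1 rad) with its pan flat on the tray's floor inside the tray (underside within 7 mm of the floor), at rest, and released by the robot (all of step 3 and linear speed of each of ball1, ball2, ball3 below 0.05 m/s and angle between each of cup, scoop's own z axis and vertical below 0.1 rad and linear speed of each of cup, scoop below 0.02 m/s and z of scoop in the frame of tray between 0.002 and 0.012 m and horizontal distance between scoop and tray below 0.14 m and contact force between the fingers and scoop below 0.05 N and contact force between scoop and tray above 0.5 N); the robot touches nothing.
It fails at once if the fingers touch a ball (contact force between the fingers and ball1 above 0.2 N or contact force between the fingers and ball2 above 0.2 N or contact force between the fingers and ball3 above 0.2 N).
It fails at once if the soak cup is tilted more than 0.3 rad or shifted more than 30 mm (angle between cup's own z axis and vertical above 0.3 rad or distance of cup from where it was at the start of the episode above 0.03 m).
It fails at once if one of the bystanders (yo-yo, tin, hex key) is moved more than 20 mm (distance of any of yoyo, tin, hexkey from where it was at the start of the episode above 0.02 m).
It also fails if it takes over 70 s, if anything falls off the work surface, if the arm or the gripper's body presses on something with over 40 N, if the wrist force passes 120 N, or if a joint passes its speed limit or range.

## Robot

A 6-joint arm with a two-finger parallel gripper is mounted at the origin on the work surface. World frame = base frame: x ahead of the robot, y to its left, z up, the work surface at z = 0. Lengths are in mm, angles in degrees, forces in N, time in s.
With the tool pointing down it reaches from about 350 to 850 mm from the base axis. Payload 8.1 kg.
Tool frame: the origin (TCP) lies on the centre line of the jaws, within the pads' length; the fingertips stand 14 mm ahead of it and the grasp point (between the pads) lies 5 mm behind it; z points along the fingers, y is the line along which they close (so a half turn about z gives the same grasp; the last joint's range is limited). The gripper opens to 85 mm and grips with 20 to 120 N. Pads are 22 mm wide; open, the fingers measure 114 mm over their backs; the gripper's body (76 mm by 85 mm) begins 54 mm behind the grasp point. The pads swing forward as they close: fully open they stand 13 mm farther back than shut.
Start: joints at [69.993, 7.471, 85.268, -0, 87.261, -4.893], TCP at [156.428, 579.254, 207.792] pointing down, gripper open.
Joint ranges: [-169.43, 169.43], [-51.17, 129.36], [1.28, 143.12], [-76.62, 256.62], [0, 156.53], [-152.29, 152.29]. Speed limits (degrees/s): [136.94, 136.94, 159.86, 180, 180, 180].

## Interface

Orientations are given as [roll, pitch, yaw] about the fixed x, y, z axes, in that order (R = Rz(yaw) Ry(pitch) Rx(roll)).
In Python, from bench import sense, snapshot, camera_info, hand_in gives the robot as it stands. The module is installed in compiled form; this text tells all that it offers.
- The arm moves only by the tool apply_moves, never from a script. Its argument "deltas" is a list of rows, each a list of 7 numbers: the shift along the tool's x, y, z scaled (see below), then the turn, a rotation vector about the tool's x, y, z scaled (see below), then the opening, from 0 (shut) to 1 (fully open). In form: [[dx, dy, dz, ax, ay, az, claw], ...]. A call has 1 to 8 rows; each row shifts and turns the commanded pose from where the row before left it, along the tool's axes as they then stand; what a row does not reach is not made up. The controller multiplies each number of a shift by 0.03 m and each number of a turn by 0.08 rad. A row lasts 1/8 s, in which the tool goes at most 62.5 mm and 10.7 degrees, less where a joint would pass 70% of its speed; a pose out of reach is approached as far as the arm can. A call with a number of a shift or a turn outside -1 to 1 is refused whole. A call with a gripper value outside its range is refused whole. The fingers move at their own pace and stop on an object; "grip_force" is the grip in N (left out, the last holds). Time passes only in rows, so rows that do not move let the fingers close. It gives the time, the measured TCP pose, the force, the opening and the grip force at its end, in the units of the state.
- sense(): the state, without advancing time (a new reading comes with each control period).
- snapshot(name): name is "scene" or "top"; returns the picture (480x640x3 uint8, red, green, blue); there is no depth.
- camera_info(name): a dict with "vertical_fov" (degrees; the focal length in pixels is half the picture's height over the tangent of half this angle, whatever the lens; pixels are square), "cx", "cy" (the principal point, pixels), "origin" and "rotation" of the camera in the world. Camera axes: x right, y up, looking along -z (the intrinsics and any distortion apply to the point x, -y, -z); pixel columns grow to the right and rows downward; lengths in mm; the calibration is good to about 2 mm. A picture is of the moment at which its call begins. camera_info takes no time and is no camera call.
- hand_in(): hands the job in; it is judged then, once.
The state is a dict: "time": time; "joint_pos": joint angles; "qd": joint speeds; "joint_efforts": joint torques, N m; "tool_pos": TCP position; "tcp_rot": TCP orientation; "ft_force": force on the tool from outside, world axes, zero at the start; "wrist_torque": the same for the moment, N m; "finger_gap": finger opening in mm; "grip_force": force on a finger pad.
Only numpy, scipy, OpenCV 4.12 (cv2) and the standard library are available. Lean on these libraries where they do the work, as an engineer would, in place of code of your own. Each camera call takes 0.05 s, during which the arm holds its last target. There are 200 camera calls.

## Working session

There is one attempt and no reset: what is moved stays moved. The work goes in short steps, Python scripts to look and compute and a tool call to move; the robot and the scene stay as the last step left them, time stands still between calls to the robot, and variables do not carry over. Pictures are saved under pics/ and viewed, at most 12 in all, crops included, and the job is handed in when it is done.

Besides the shell and the picture viewer there is one more tool, called after "Call:" as a command line: name --pt "numbers of a row" for each row, then --argument value for the rest. apply_moves: Moves the arm, as the interface text tells. Its arguments: {"type":"object","properties":{"deltas":{"type":"array"},"grip_force":{"type":"number"}},"required":["deltas"]}

```bash
mkdir -p pics
python3 - <<'E'
from bench import *
import cv2
for n in("scene","top"):
    cv2.imwrite(f"pics/{n}0.png",snapshot(n)[...,::-1]); print(n,camera_info(n))
s=sense(); print(s)
E
```

```text
scene {'vertical_fov': 55.97879624469744, 'cx': 312.95263694886575, 'cy': 241.26247352959436, 'origin': array([1082.37380855,  241.78859031,  824.73748971]), 'rotation': array([ 41.07423201,  -1.03812193, 116.79709708])}
top {'vertical_fov': 43.374855148808145, 'cx': 318.7815755759022, 'cy': 252.67270674302216, 'origin': array([ 423.97077382,  -23.04114432, 1236.71548971]), 'rotation': array([  7.26489681,   0.29140372, -89.64449075])}
{'time': 0.1, 'joint_pos': array([ 6.99927377e+01,  7.50870948e+00,  8.53233843e+01,  4.84321958e-04,
        8.72616826e+01, -4.89532625e+00]), 'qd': array([-0.03281739, -0.11214335, -0.16471186,  0.00461306,  0.10873179,
       -0.00098322]), 'joint_efforts': array([ 1.53811863e-03, -5.70947778e+01, -5.01943946e+01, -1.96506830e-04,
        8.14167783e-03, -1.71574720e-05]), 'tool_pos': array([156.23905067, 578.75028472, 206.86765714]), 'tcp_rot': array([-1.79906607e+02, -8.48442829e-03,  1.64888033e+02]), 'ft_force': array([-0.75480474,  0.59589896, -0.07146703]), 'wrist_torque': array([-0.00040115, -0.04780797, -0.04873953]), 'grip_force': 0.0, 'finger_gap': 85.82436720631027}
```

View pics/scene0.png

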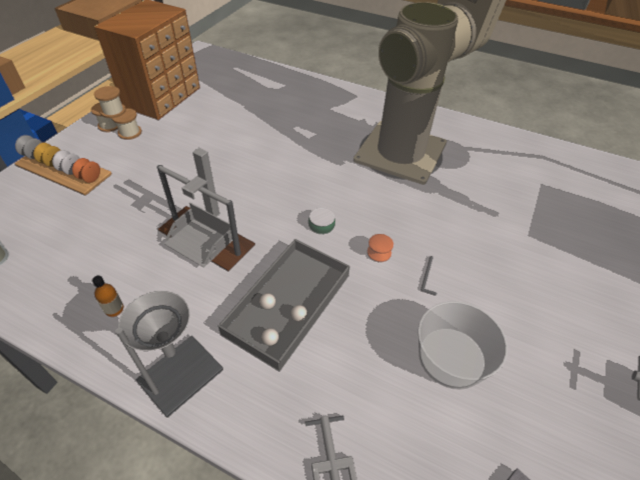

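View pics/top0.png

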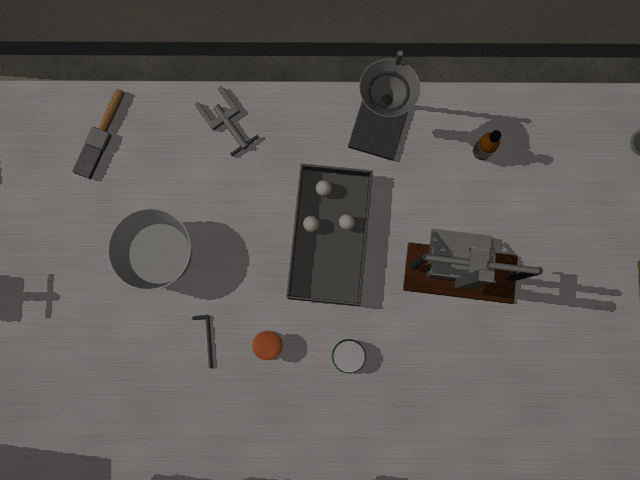

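The scene view shows the scoop hanging with its handle at about (205,185), the tray at (285,300) with balls at (268,301), (299,313) and (271,337), and the cup at (460,345). In the top view the tray is at (330,235), the cup at (150,250) and the rack base at (461,273). The balls are at (324,188), (311,224) and (347,222).

```bash
cat > h.py <<'E'
import numpy as np, cv2
from scipy.spatial.transform import Rotation as R
from bench import *
def cam(n):
    c=camera_info(n); f=240/np.tan(np.radians(c["vertical_fov"]/2))
    return c,f,R.from_euler("xyz",c["rotation"],degrees=True).as_matrix()
def ray(n,u,v):
    c,f,M=cam(n); return np.array(c["origin"]), M@np.array([(u-c["cx"])/f,-(v-c["cy"])/f,-1])
def cast(n,p,z):
    o,d=ray(n,*p); return (o+d*(z-o[2])/d[2]).round(1)
def tri(p,q):
    o1,d1=ray("scene",*p);o2,d2=ray("top",*q)
    t=np.linalg.lstsq(np.c_[d1,-d2],o2-o1,rcond=None)[0]
    a,b=o1+t[0]*d1,o2+t[1]*d2; return ((a+b)/2).round(1),round(np.linalg.norm(a-b),1)
def proj(n,P):
    c,f,M=cam(n); p=M.T@(np.array(P)-c["origin"]); return np.array([c["cx"]-f*p[0]/p[2],c["cy"]+f*p[1]/p[2]]).round(1)
def blobs(m,amin):
    cs,_=cv2.findContours(m.astype(np.uint8),cv2.RETR_EXTERNAL,cv2.CHAIN_APPROX_NONE)
    return [c for c in cs if cv2.contourArea(c)>amin]
E
python3 - <<'E'
from h import *
t=cv2.imread("pics/top0.png"); hsv=cv2.cvtColor(t,cv2.COLOR_BGR2HSV)
def box(m,roi,z,name,amin=100):
    k=np.zeros(m.shape,bool); k[roi[1]:roi[3],roi[0]:roi[2]]=1
    for c in blobs(m&k,amin):
        b=cv2.boxPoints(cv2.minAreaRect(c)); P=np.array([cast("top",p,z) for p in b])
        print(name,cv2.contourArea(c),b.round(1).tolist(),"\n",P[:,:2].tolist(),"ctr",P.mean(0)[:2])
V=hsv[...,2]; print(V[235,280:400:6],V[120:130,300])
box(V<85,(280,150,380,315),38,"tray",1000)
box((hsv[...,1]>120)&(hsv[...,0]<20),(395,230,530,310),8,"rack")
box((hsv[...,1]>120)&(hsv[...,0]<20),(240,320,295,370),30,"yoyo")
k=V>140
print(V[188,310:340:3],V[170:210:4,324])
for c in blobs(k[165:300,296:366],40):
    (x,y),r=cv2.minEnclosingCircle(c); print("ball",x+296,y+165,r,cast("top",(x+296,y+165),22))
crop=lambda n,x0,y0,x1,y1,s:cv2.resize(cv2.imread(f"pics/{n}0.png")[y0:y1,x0:x1],None,fx=s,fy=s,interpolation=cv2.INTER_CUBIC)
a=crop("top",395,220,545,310,5.3);b=crop("scene",150,140,260,275,2.1)
cv2.imwrite("pics/c1.png",a)
s=crop("scene",150,140,260,275,4.4);cv2.imwrite("pics/c2.png",s)
print(a.shape,s.shape)
E
```

```text
[117 119 100  44  43  43  61  64  65  67  65  63  64  65  59  81  79  78
  75 116] [121 118 119 119 117 118 117 119 119 119]
tray 11608.5 [[286.0, 299.3999938964844], [299.3999938964844, 162.6999969482422], [392.3999938964844, 171.89999389648438], [378.8999938964844, 308.6000061035156]] 
 [[482.9, 48.5], [761.7, 24.7], [743.4, -164.8], [465.9, -135.7]] ctr [613.475 -56.825]
rack 155.5 [[495.0, 261.6000061035156], [496.1000061035156, 253.0], [517.2000122070312, 255.60000610351562], [516.0999755859375, 264.29998779296875]] 
 [[564.1, -376.5], [581.9, -379.3], [576.7, -422.1], [558.9, -419.3]] ctr [ 570.4 -399.3]
rack 2159.5 [[402.5, 289.6000061035156], [408.3999938964844, 242.5], [518.7999877929688, 256.5], [512.7999877929688, 303.5]] 
 [[505.8, -186.7], [602.6, -200.0], [575.0, -425.3], [478.8, -409.8]] ctr [ 540.55 -305.45]
yoyo 647.0 [[252.0, 331.0], [281.0, 331.0], [281.0, 359.0], [252.0, 359.0]] 
 [[420.4, 115.6], [420.7, 58.0], [366.0, 57.2], [365.6, 114.5]] ctr [393.175  86.325]
[ 45  41 120 135 134 124  92  62  40  42] [ 23  64  62 118 128 122  83  64  62  64]
(477, 795, 3) (594, 484, 3)
```

View pics/c1.png

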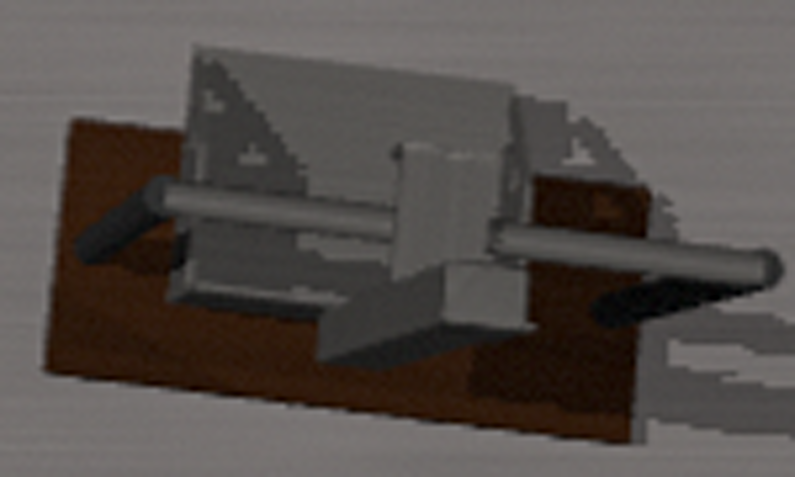

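View pics/c2.png

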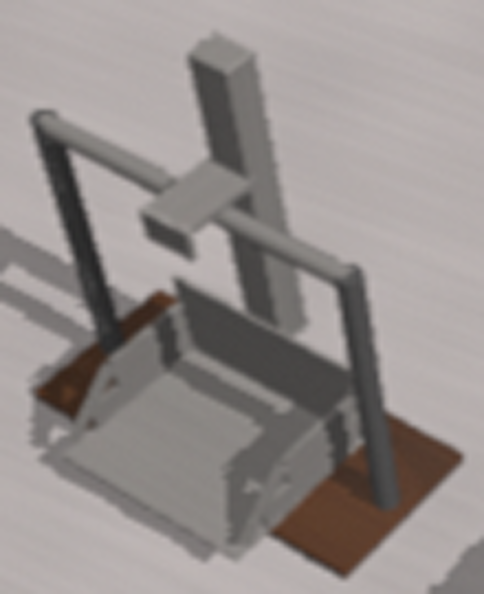

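The crops show the handle top at about top-view pixel (486.7,275.8) and scene-view pixel (200.5,152.3). The bar ends in the top view are near (425,256) and (540,271).

Run:
```python
from h import *
t=cv2.imread("pics/top0.png"); hsv=cv2.cvtColor(t,cv2.COLOR_BGR2HSV);V=hsv[...,2]
k=np.zeros(V.shape,bool);k[150:315,280:380]=1
m=cv2.morphologyEx(((V<72)&k).astype(np.uint8),cv2.MORPH_OPEN,np.ones((5,5)))
for c in blobs(m,1000):
    c=cv2.convexHull(c); b=cv2.boxPoints(cv2.minAreaRect(c)); a=cv2.approxPolyDP(c,6,True)[:,0]
    P=np.array([cast("top",p,38) for p in a.astype(float)]); print("tray",a.tolist(),P[:,:2].tolist())
bk=V>90
for c in blobs(bk[172:300,305:358],40):
    (x,y),r=cv2.minEnclosingCircle(c); print("ball",x+305,y+172,r,cast("top",(x+305,y+172),22))
s=cv2.imread("pics/scene0.png"); S=cv2.cvtColor(s,cv2.COLOR_BGR2HSV)[...,2]; print("sV",S[301,255:285:3])
for c in blobs(S[285:350,255:310]>150,40):
    (x,y),r=cv2.minEnclosingCircle(c); print("ball scene",x+255,y+285,r,cast("scene",(x+255,y+285),22))
f=lambda x,y:(395+x/5.3,220+y/5.3); g=lambda x,y:(150+x/4.4,140+y/4.4)
print("base",[cast("top",f(*p),8)[:2].tolist() for p in[(70,119),(650,187),(630,443),(45,373)]])
print("bar",tri(g(42,118),f(160,193)),tri(g(350,272),f(770,266)))
print("handle top",[cast("top",f(*p),245)[:2].tolist() for p in[(443,263),(526,268),(528,327),(440,323)]],tri(g(222,54),f(485,296)))
print("h scene",[cast("scene",g(*p),245)[:2].tolist() for p in[(190,52),(212,36),(256,58),(232,76)]])
# cup rim via ellipse: circle fits
for n,img in(("top",V),("scene",S)):
    pass
print("cup",[cast("top",p,80)[:2].tolist() for p in[(109.5,250),(190.5,250),(150,209),(150,290)]])
print("cup scene",[cast("scene",p,80)[:2].tolist() for p in[(419,332),(504,350),(462,305)]])
print("tin",cast("top",(349,356),30),"hex",[cast("top",p,4) for p in[(194,317),(208,317),(211,366)]])
```

```text
tray [[301, 164], [371, 171], [356, 305], [288, 298]] [[759.0, 21.4], [745.0, -121.3], [472.7, -90.3], [485.8, 44.5]]
ball 308.5 223.0 7.159010887145996 [639.8   5.5  22. ]
ball 344.0 221.0 7.280210018157959 [644.3 -67.   22. ]
ball 321.5 187.0 7.159010887145996 [715.  -20.7  22. ]
sV [ 82  82 134 194 212 219 207 113 112 111]
ball scene 302.5 340.0 11.10190200805664 [692.3  37.9  22. ]
ball scene 271.0 336.4000015258789 7.665608882904053 [714.  -21.4  22. ]
ball scene 299.6428565979004 312.5 7.016844272613525 [638.8   3.2  22. ]
ball scene 268.192307472229 300.59615421295166 6.9924092292785645 [643.5 -69.5  22. ]
base [[602.8, -199.5], [577.4, -423.1], [478.7, -412.0], [504.2, -188.7]]
bar (array([ 585.9, -241. ,  272.6]), np.float64(134.2)) (array([ 506.6, -343.4,  112.1]), np.float64(172.4))
handle top [[523.7, -280.8], [522.2, -306.6], [503.9, -306.6], [504.9, -279.4]] (array([ 513.5, -294.2,  239.9]), np.float64(1.6))
h scene [[524.0, -302.6], [509.4, -300.9], [513.3, -273.2], [529.3, -275.1]]
cup [[574.4, 389.1], [575.2, 232.1], [655.5, 313.9], [497.3, 307.4]]
cup scene [[605.6, 238.4], [569.6, 388.3], [508.9, 295.0]]
tin [372.7 -76.8  30. ] hex [array([447.8, 237.2,   4. ]), array([448. , 208.7,   4. ]), array([349.9, 199.7,   4. ])]
```

Run:
```python
from h import *
f=lambda x,y:(395+x/5.3,220+y/5.3); g=lambda x,y:(150+x/4.4,140+y/4.4)
print("bar -y",tri(g(42,118),f(770,266)),"+y",tri(g(350,272),f(160,193)))
print([cast("top",f(*p),170)[:2] for p in[(770,266),(160,193)]],[cast("scene",g(*p),170)[:2] for p in[(42,118),(350,272)]])
print("base scene",[cast("scene",g(*p),8)[:2].tolist() for p in[(462,458),(345,575),(35,392)]])
print("pan front top",[cast("top",f(*p),20)[:2].tolist() for p in[(197,45),(515,85)]],"scene",[cast("scene",g(*p),20)[:2].tolist() for p in[(45,455),(232,553)]])
s=cv2.imread("pics/scene0.png");t=cv2.imread("pics/top0.png")
a=cv2.resize(t[155:315,275:385],None,fx=3.6,fy=3.6,interpolation=cv2.INTER_CUBIC)
b=cv2.resize(s[235:370,215:355],None,fx=2.8,fy=4.2,interpolation=cv2.INTER_CUBIC)
b=b[:a.shape[0]]; a=a[:b.shape[0]]
cv2.imwrite("pics/c3.png",np.clip(np.hstack([a,b])*1.3,0,255)); print(a.shape,b.shape)
```

```text
bar -y (array([ 530.1, -408.4,  169.5]), np.float64(2.8)) +y (array([ 553.7, -205.2,  173. ]), np.float64(0.8))
[array([ 530.8, -409.5]), array([ 554.3, -206.1])] [array([ 530.2, -406.3]), array([ 551.2, -206.9])]
base scene [[512.3, -184.1], [607.9, -195.5], [580.7, -418.2]]
pan front top [[630.1, -247.0], [615.2, -368.8]] scene [[621.4, -374.4], [629.6, -247.8]]
(567, 396, 3) (567, 392, 3)[ WARN:0@0.334] global loadsave.cpp:1063 imwrite_ Unsupported depth image for selected encoder is fallbacked to CV_8U.
```

View pics/c3.png

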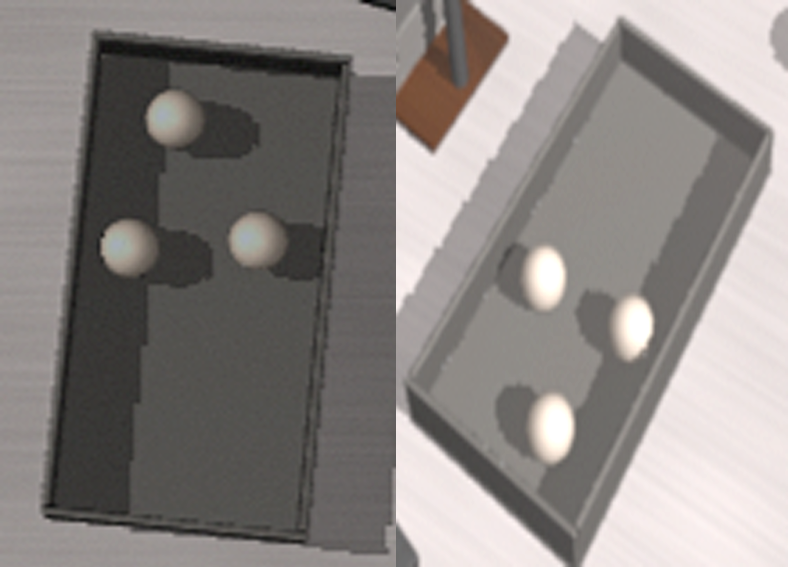

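Call:
apply_moves --pt "-0.988 -0.026 -0.4 0 0 0.6175 1" --pt "-0.988 -0.026 -0.4 0 0 0.6175 1" --pt "-0.988 -0.026 -0.4 0 0 0.6175 1" --pt "-0.988 -0.026 -0.4 0 0 0.6175 1" --pt "-0.988 -0.026 -0.4 0 0 0.6175 1" --pt "-0.988 -0.026 -0.4 0 0 0.6175 1" --pt "-0.988 -0.026 -0.4 0 0 0.6175 1" --pt "-0.988 -0.026 -0.4 0 0 0.6175 1"

```text
time: 1.1
tool_pos: [367.9, 473.2, 303.5]
tcp_rot: [-179.9, -0.0, 142.2]
ft_force: [0.3, 0.8, -0.0]
finger_gap: 85.5
grip_force: 0.0
```

The crop shows the tray's rim corners clearly. All three balls are in the far half and none is against a wall.

Call:
apply_moves --pt "-0.988 -0.026 0 0 0 0.6175 1" --pt "-0.988 -0.026 0 0 0 0.6175 1" --pt "-0.988 -0.026 0 0 0 0.6175 1" --pt "-0.988 -0.026 0 0 0 0.6175 1" --pt "-0.988 -0.026 0 0 0 0.6175 1" --pt "-0.988 -0.026 0 0 0 0.6175 1" --pt "-0.988 -0.026 0 0 0 0.6175 1" --pt "-0.988 -0.026 0 0 0 0.6175 1"

```text
time: 2.1
tool_pos: [521.7, 294.7, 303.1]
tcp_rot: [-179.9, -0.0, 119.5]
ft_force: [-0.1, -0.3, -0.1]
finger_gap: 85.3
grip_force: 0.0
```

Call:
apply_moves --pt "-0.988 -0.026 0 0 0 0.6175 1" --pt "-0.988 -0.026 0 0 0 0.6175 1" --pt "-0.988 -0.026 0 0 0 0.6175 1" --pt "-0.988 -0.026 0 0 0 0.6175 1" --pt "-0.988 -0.026 0 0 0 0.6175 1" --pt "-0.988 -0.026 0 0 0 0.6175 1" --pt "-0.988 -0.026 0 0 0 0.6175 1" --pt "-0.988 -0.026 0 0 0 0.6175 1"

```text
time: 3.1
tool_pos: [594.8, 70.8, 303.1]
tcp_rot: [-179.9, -0.0, 96.9]
ft_force: [1.3, -0.2, 0.0]
finger_gap: 85.5
grip_force: 0.0
```

Call:
apply_moves --pt "-0.988 -0.026 0 0 0 0.6175 1" --pt "-0.988 -0.026 0 0 0 0.6175 1" --pt "-0.988 -0.026 0 0 0 0.6175 1" --pt "-0.988 -0.026 0 0 0 0.6175 1" --pt "-0.988 -0.026 0 0 0 0.6175 1" --pt "-0.988 -0.026 0 0 0 0.6175 1" --pt "-0.988 -0.026 0 0 0 0.6175 1" --pt "-0.988 -0.026 0 0 0 0.6175 1"

```text
time: 4.1
tool_pos: [576.1, -164.1, 303.1]
tcp_rot: [-179.9, -0.0, 74.2]
ft_force: [0.8, 0.3, -0.2]
finger_gap: 86.0
grip_force: 0.0
```

Call:
apply_moves --pt "-0.988 -0.026 0 0 0 0.6175 1" --pt "-0.988 -0.026 0 0 0 0.6175 1" --pt "-0.988 -0.026 0 0 0 0.6175 1" --pt "0 0 0 0 0 -1 1" --pt "0 0 0 0 0 -1 1" --pt "0 0 0 0 0 -1 1" --pt "0 0 0 0 0 -1 1" --pt "0 0 0 0 0 -1 1"

```text
time: 5.1
tool_pos: [546.0, -246.6, 303.2]
tcp_rot: [-179.9, -0.0, 88.9]
ft_force: [0.3, -0.1, 0.5]
finger_gap: 85.7
grip_force: 0.0
```

```bash
cat >> h.py <<'E'
def delta(P,yaw=None,rpy=None):
    """units to move TCP from measured pose to P, and turn to rpy"""
    s=sense(); M=R.from_euler("xyz",s["tcp_rot"],degrees=True)
    d=M.inv().apply(np.array(P)-s["tool_pos"])/30
    if yaw is not None: rpy=[180,0,yaw]
    w=(M.inv()*R.from_euler("xyz",rpy,degrees=True)).as_rotvec()/.08 if rpy is not None else 0
    print("t",round(s["time"],2),"pos",s["tool_pos"].round(1),"rpy",s["tcp_rot"].round(2),"F",s["ft_force"].round(1),"shift",d.round(2),"turn",np.round(w,2)); return d,w
E
python3 - <<'E'
from h import *
f=lambda x,y:(275+x/3.6,155+y/3.6); g=lambda x,y:(215+(x-396)/2.8,235+y/4.2)
A=np.array([cast("top",f(*p),38)[:2] for p in[(95,33),(350,60),(307,542),(43,516)]])
B=np.array([cast("scene",g(*p),38)[:2] for p in[(577,530),(408,382),(620,18),(771,132)]])
for n,P in(("top",A),("scene",B)):
    v=(P[0]+P[1]-P[2]-P[3])/2; w=(P[0]-P[1]+P[3]-P[2])/2
    print(n,P.tolist(),P.mean(0),"L",np.hypot(*v),"W",np.hypot(*w),"yaw",np.degrees(np.arctan2(v[1],v[0])),np.degrees(np.arctan2(-w[0],w[1])))
delta([514,-295,300],83.5)
E
```

```text
top [[758.6, 20.6], [743.6, -123.8], [471.7, -98.8], [485.1, 46.6]] [614.75 -38.85] L 273.889649311543 W 145.59412762882988 yaw -5.34215669098308 -5.597035494645648
scene [[759.0, 24.5], [748.3, -118.6], [477.7, -94.3], [492.7, 48.9]] [619.425 -34.875] L 269.5520821659517 W 143.72558923170223 yaw -5.182882383285652 -5.1294636422691635
t 5.1 pos [ 546.  -246.6  303.2] rpy [-1.7994e+02 -3.0000e-02  8.8890e+01] F [ 0.3 -0.1  0.5] shift [-1.63 -1.03  0.11] turn [-0.01 -0.01  1.18]
```

Call:
apply_moves --pt "-0.82 -0.52 0 0 0 0.6 1" --pt "-0.82 -0.48 0 0 0 0.58 1" --pt "0 0 0 0 0 0 1" --pt "0 0 0 0 0 0 1"

```text
time: 5.6
tool_pos: [514.0, -294.1, 303.4]
tcp_rot: [-180.0, -0.0, 83.4]
ft_force: [-0.2, 0.5, 0.2]
finger_gap: 85.2
grip_force: 0.0
```

Run:
```python
from h import *
delta([514,-295,218],83.5)
for n in("top","scene"): cv2.imwrite(f"pics/{n}1.png",snapshot(n)[...,::-1])
t=cv2.imread("pics/top1.png")[220:320,420:545];s=cv2.imread("pics/scene1.png")[80:240,140:300]
cv2.imwrite("pics/c4.png",np.hstack([cv2.resize(t,(500,400)),cv2.resize(s,(300,400))]))
```

```text
t 5.6 pos [ 514.  -294.1  303.4] rpy [-1.7998e+02 -4.0000e-02  8.3360e+01] F [-0.2  0.5  0.2] shift [-0.03  0.    2.85] turn [-0.   -0.01 -0.03]
```

View pics/c4.png

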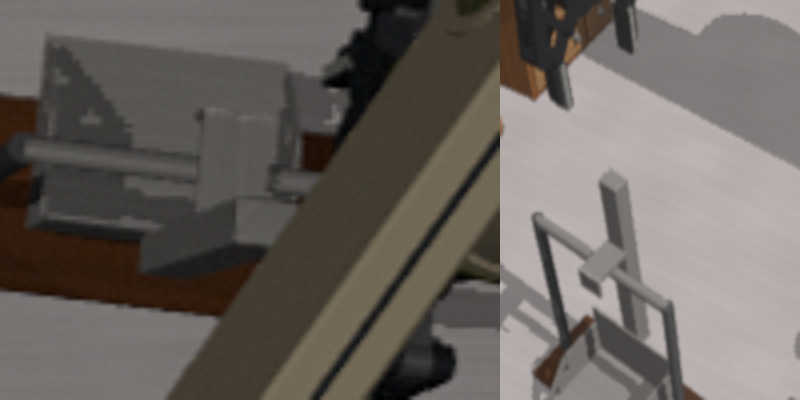

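The view shows the two fingers straddling the point above the handle. The handle top is at scene pixel (200,151) and the finger tips are at about (175,121) and (208,100). I descend and grip.

Call:
apply_moves --pt "0 0 0.95 0 0 0 1" --pt "0 0 0.95 0 0 0 1" --pt "0 0 0.95 0 0 0 1" --pt "0 0 0 0 0 0 1" --pt "0 0 0 0 0 0 0.4" --pt "0 0 0 0 0 0 0.4" --grip_force 90

```text
time: 6.45
tool_pos: [514.9, -294.9, 220.3]
tcp_rot: [179.9, 0.1, 83.3]
ft_force: [0.3, 0.7, 0.8]
finger_gap: 51.7
grip_force: 0.0
```

Call:
apply_moves --pt "0 0 0 0 0 0 0.32" --pt "0 0 0 0 0 0 0.26" --pt "0 0 0 0 0 0 0.24" --pt "0 0 0 0 0 0 0.22" --pt "0 0 0 0 0 0 0" --pt "0 0 0 0 0 0 0" --pt "0 0 0 0 0 0 0"

```text
time: 7.32
tool_pos: [514.0, -294.7, 218.8]
tcp_rot: [180.0, 0.0, 83.3]
ft_force: [-2.0, 1.3, 5.9]
finger_gap: 14.9
grip_force: 88.3
```

Call:
apply_moves --pt "0 0 -0.25 0 0 0 0" --pt "0 0 -0.25 0 0 0 0" --pt "0 0 -0.25 0 0 0 0" --pt "0 0 0 0 0 0 0"

```text
time: 7.82
tool_pos: [514.4, -294.8, 241.8]
tcp_rot: [179.9, 0.0, 83.3]
ft_force: [0.4, -0.0, -2.8]
finger_gap: 14.9
grip_force: 88.2
```

Run:
```python
from h import *
delta([514,-295,240],83.5); print(sense()["wrist_torque"],sense()["finger_gap"])
cv2.imwrite("pics/scene2.png",snapshot("scene")[...,::-1])
s=cv2.imread("pics/scene2.png")[90:290,140:300];cv2.imwrite("pics/c5.png",cv2.resize(s,(480,600)))
```

```text
t 7.83 pos [ 514.4 -294.8  241.8] rpy [1.7992e+02 4.0000e-02 8.3330e+01] F [ 0.4 -0.  -2.8] shift [-0.01 -0.01  0.06] turn [ 0.02  0.01 -0.04]
[-0.06100226  0.07695304  0.02392443] 14.859712607614535
```

View pics/c5.png

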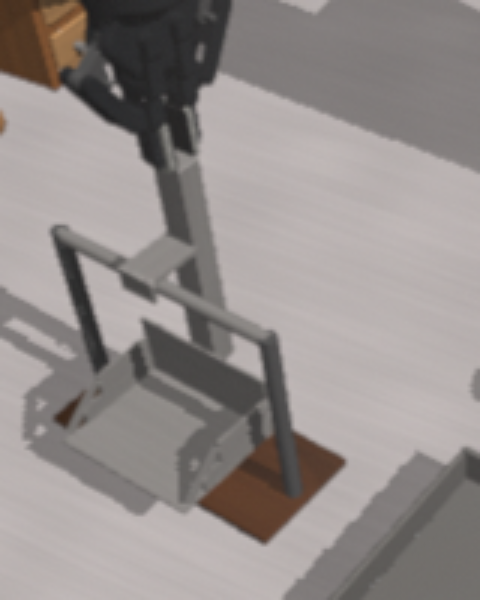

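Run:
```python
from h import *
c=lambda P:((proj("scene",P)-[140,90])*3).round(0)
x=np.array([.9932,-.116,0]);y=np.array([.116,.9932,0]);T=np.array([514.4,-294.8,0])
for z in(228,242,247,268,296): print(z,"mid",c(T+[0,0,z]),"front",c(T+10*x+[0,0,z]),"back",c(T-10*x+[0,0,z]))
```

```text
228 mid [182. 201.] front [172. 208.] back [191. 194.]
242 mid [178. 185.] front [168. 192.] back [188. 177.]
247 mid [177. 179.] front [167. 186.] back [187. 171.]
268 mid [172. 153.] front [161. 161.] back [182. 146.]
296 mid [164. 118.] front [153. 126.] back [175. 111.]
```

Run:
```python
from h import *
s=cv2.imread("pics/scene2.png");g=cv2.cvtColor(s,cv2.COLOR_BGR2GRAY)
print("cols",list(range(188,212)))
for r in range(122,170,2): print(r,*["%3d"%v for v in g[r,188:212]])
```

```text
cols [188, 189, 190, 191, 192, 193, 194, 195, 196, 197, 198, 199, 200, 201, 202, 203, 204, 205, 206, 207, 208, 209, 210, 211]
122  46  37  41  41  44  62  88  76  43  38  41  43  41  42  48  48  47  73 145 178 179 179 178 179
124  40  41  44  47  49  48  59  53  43  42  41  40  39  46  52  45  60 127 170 181 180 180 180 179
126  39  41  45  49  46  48  44  40  39  40  43  45  59 114 130 108  85 140 178 182 180 180 179 180
128  44  40  45  48  49  49  47  44  37  39  39  39  37  51 103 127 100  98 154 178 179 178 179 179
130  46  42  42  48  46  47  51  48  38  38  40  39  38  41  75 114 110  96 149 179 179 179 179 178
132  46  41  42  43  48  72 118 116  71  41  37  39  39  39  59 109 121  94 137 177 182 181 179 179
134  38  41  44  46  58  83 117 131  99  48  37  39  40  39  48  94 122 102 100 157 181 182 181 181
136  40  40  44  46  50  70 104 125 108  64  38  39  39  39  41  72 111 114 128 167 182 182 182 181
138  35  38  41  45  48  61  90 120 122  86  47  39  40  38  38  51 105 133 161 180 181 181 181 181
140  36  38  39  46  51  53  73 110 129 109 111 113  92  76  56  46  75 11
[... 725 characters left out ...]

156 178 178 178 181 178 137  79  70  72  73  74  72  78 101 116 117 117 118 118 116 135 166 178 177
158 180 181 180 181 180 153 102  73  71  72  74  74  75  96 113 117 117 118 118 117 130 161 176 176
160 179 178 178 179 180 168 123  75  72  73  74  74  74  85 106 115 117 116 119 117 121 154 174 176
162 179 179 179 179 180 179 148  93  72  73  74  75  73  75  99 116 117 117 119 118 117 131 161 176
164 180 179 179 179 179 179 158 109  74  72  74  73  75  74  90 111 117 117 118 120 118 129 161 177
166 180 180 180 180 181 180 175 136  82  71  72  73  73  73  76 101 117 117 119 118 117 120 152 176
168 181 180 181 181 178 165 147 121 100  87  76  72  72  73  73  95 113 117 118 119 119 117 128 160
```

Call:
apply_moves --pt "0 -0.3 0 0 0 0 0" --pt "0 -0.5 0 0 0 0 0" --pt "0 -0.6 0 0 0 0 0" --pt "0 -0.6 0 0 0 0 0" --pt "0 -0.6 0 0 0 0 0" --pt "0 -0.6 0 0 0 0 0" --pt "0 -0.3 0 0 0 0 0" --pt "0 0 0 0 0 0 0"

```text
time: 8.88
tool_pos: [409.2, -282.3, 240.8]
tcp_rot: [180.0, 0.0, 83.3]
ft_force: [-0.1, -0.0, -2.5]
finger_gap: 14.7
grip_force: 88.3
```

Run:
```python
from h import *
delta([414,-283,300],84.7)
cv2.imwrite("pics/scene3.png",snapshot("scene")[...,::-1])
s=cv2.imread("pics/scene3.png")[60:260,130:330];cv2.imwrite("pics/c6.png",cv2.resize(s,(600,600),interpolation=cv2.INTER_CUBIC))
```

```text
t 8.88 pos [ 409.2 -282.3  240.8] rpy [1.7999e+02 1.0000e-02 8.3300e+01] F [-0.1 -0.  -2.5] shift [-0.    0.16 -1.97] turn [ 0.    0.   -0.31]
```

View pics/c6.png

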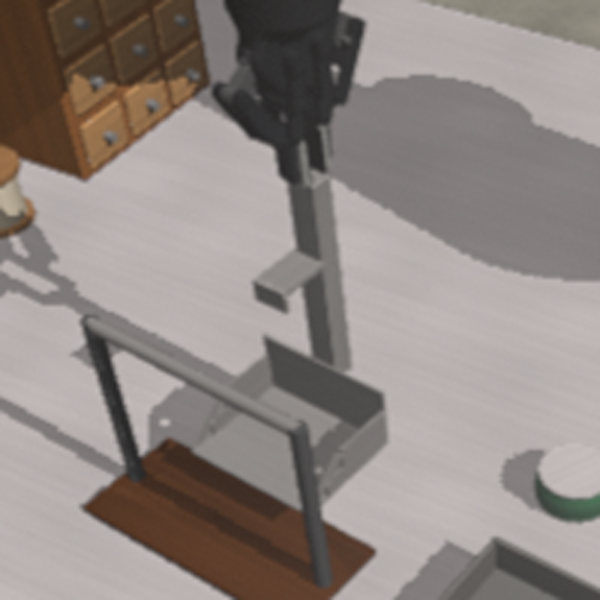

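The view shows the scoop free of the rack. The fingers hold only the top few millimetres of the handle, at crop (310,180). I will stand the scoop in the near half of the tray and regrip it deeper.

Call:
apply_moves --pt "0 0 -0.6 0 0 0 0" --pt "0 0 -0.8 0 0 0 0" --pt "0.4 -0.05 -0.6 0 0 0 0" --pt "0.8 -0.1 0 0 0 0 0" --pt "0.9 -0.11 0 0 0 0 0" --pt "0.9 -0.11 0 0 0 0 0" --pt "0.9 -0.11 0 0 0 0 0" --pt "0.9 -0.11 0 0 0 0 0"

```text
time: 9.93
tool_pos: [409.0, -135.7, 301.8]
tcp_rot: [179.9, -0.0, 83.4]
ft_force: [0.7, 0.4, -2.2]
finger_gap: 14.8
grip_force: 88.3
```

Call:
apply_moves --pt "0.9 -0.11 0 0 0 0 0" --pt "0.9 -0.11 0 0 0 0 0" --pt "0.6 0.3 0 0 0 -0.1 0" --pt "0.5 0.6 0 0 0 -0.1 0" --pt "0.5 0.6 0 0 0 -0.1 0" --pt "0.5 0.4 0 0 0 0 0" --pt "0 0 0 0 0 0 0"

```text
time: 10.8
tool_pos: [472.2, -24.8, 301.0]
tcp_rot: [-180.0, -0.0, 84.8]
ft_force: [-0.3, -0.6, -1.7]
finger_gap: 14.9
grip_force: 88.3
```

Run:
```python
from h import *
delta([484.6,-24.7,290],84.7)
for n in("top","scene"): cv2.imwrite(f"pics/{n}4.png",snapshot(n)[...,::-1])
t=cv2.imread("pics/top4.png")[150:350,270:400];s=cv2.imread("pics/scene4.png")[100:370,210:390]
cv2.imwrite("pics/c7.png",np.hstack([cv2.resize(t,(390,600),interpolation=cv2.INTER_CUBIC),cv2.resize(s,(400,600),interpolation=cv2.INTER_CUBIC)]))
```

```text
t 10.8 pos [472.2 -24.8 301. ] rpy [-1.7999e+02 -3.0000e-02  8.4810e+01] F [-0.3 -0.6 -1.7] shift [0.04 0.41 0.37] turn [-0.   -0.01  0.02]
```

View pics/c7.png

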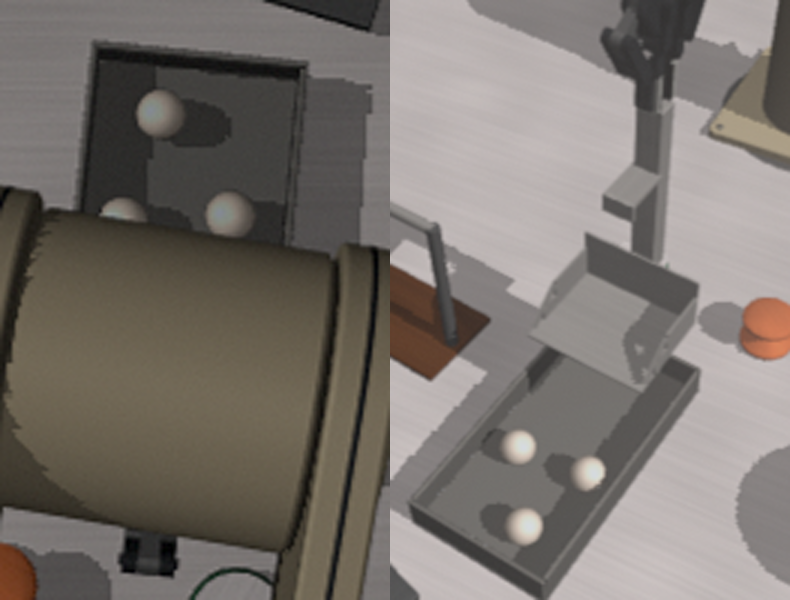

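The view shows the scoop above the near part of the tray, with the mouth corners at crop (531,335) and (642,390). The balls have not been disturbed.

Run:
```python
from h import *
g=lambda x,y:(210+(x-390)/2.222,100+y/2.222)
L,Rr=cast("scene",g(531,335),104),cast("scene",g(642,390),104)
m=(L+Rr)/2; v=Rr-L; print(L,Rr,m,np.hypot(*v[:2]),"yaw",np.degrees(np.arctan2(-v[0],v[1])))
for c in((617,-37),(619.4,-34.9)):
    a=np.radians(-5.3); x=np.array([np.cos(a),np.sin(a)]);y=np.array([-x[1],x[0]])
    d=m[:2]-c; print("mouth local",d@x,d@y, "tcp local",(np.array([472.2,-24.8])-c)@x,(np.array([472.2,-24.8])-c)@y)
```

```text
[577.1 -90.6 104. ] [586.6  29.3 104. ] [581.85 -30.65 104.  ] 120.27576647022457 yaw -4.530234779760764
mouth local -35.5862763714737 3.07602568472546 tcp local -145.30785746397555 -1.2274197444102182
mouth local -37.782037413478896 0.7633144086660908 tcp local -147.50361850598077 -3.540131020469587
```

Call:
apply_moves --pt "0 0.44 0 0 0 0 0" --pt "0 0 0.5 0 0 0 0" --pt "0 0 0.8 0 0 0 0" --pt "0 0 0.8 0 0 0 0" --pt "0 0 0.6 0 0 0 0" --pt "0 0 0 0 0 0 0" --pt "0 0 0 0 0 0 0"

```text
time: 11.78
tool_pos: [485.3, -27.5, 220.6]
tcp_rot: [179.9, 0.0, 84.7]
ft_force: [-0.5, -0.7, -1.7]
finger_gap: 15.1
grip_force: 88.4
```

Call:
apply_moves --pt "0 0 0.15 0 0 0 0" --pt "0 0 0.1 0 0 0 0" --pt "0 0 0 0 0 0 0" --pt "0 0 0 0 0 0 0"

```text
time: 12.28
tool_pos: [485.0, -27.3, 212.4]
tcp_rot: [180.0, 0.0, 84.7]
ft_force: [-0.4, -0.3, -2.8]
finger_gap: 14.9
grip_force: 88.4
```

Call:
apply_moves --pt "0 0 0.1 0 0 0 0" --pt "0 0 0.06 0 0 0 0" --pt "0 0 0 0 0 0 0" --pt "0 0 0 0 0 0 0"

```text
time: 12.78
tool_pos: [485.0, -27.3, 207.5]
tcp_rot: [-180.0, 0.0, 84.7]
ft_force: [0.3, -0.6, -2.5]
finger_gap: 14.8
grip_force: 88.4
```

Call:
apply_moves --pt "0 0 0.06 0 0 0 0" --pt "0 0 0 0 0 0 0" --pt "0 0 0 0 0 0 0"

```text
time: 13.15
tool_pos: [485.0, -27.3, 205.7]
tcp_rot: [-180.0, 0.0, 84.7]
ft_force: [1.3, 0.5, -2.4]
finger_gap: 14.9
grip_force: 88.4
```

Call:
apply_moves --pt "0 0 0.06 0 0 0 0" --pt "0 0 0 0 0 0 0" --pt "0 0 0 0 0 0 0"

```text
time: 13.52
tool_pos: [485.2, -27.4, 204.3]
tcp_rot: [180.0, 0.0, 84.7]
ft_force: [-0.6, -0.0, 1.7]
finger_gap: 14.9
grip_force: 89.3
```

Call:
apply_moves --pt "0 0 -0.03 0 0 0 0.3" --pt "0 0 0 0 0 0 0.45" --pt "0 0 0 0 0 0 0.5" --pt "0 0 0 0 0 0 0.5" --pt "0 0 0 0 0 0 0.5"

```text
time: 14.15
tool_pos: [484.9, -27.3, 204.8]
tcp_rot: [-180.0, -0.0, 84.7]
ft_force: [0.8, 0.8, 0.6]
finger_gap: 42.6
grip_force: 0.0
```

Call:
apply_moves --pt "0 0 0.2 0 0 0 0.5" --pt "0 0 0.15 0 0 0 0.5" --pt "0 0 0 0 0 0 0.5" --pt "0 0 0 0 0 0 0.5"

```text
time: 14.65
tool_pos: [484.9, -27.3, 194.3]
tcp_rot: [-180.0, 0.0, 84.7]
ft_force: [0.6, 0.9, -1.0]
finger_gap: 42.7
grip_force: 0.0
```

Run:
```python
from h import *
delta([485,-27.3,190],84.7)
cv2.imwrite("pics/scene5.png",snapshot("scene")[...,::-1])
s=cv2.imread("pics/scene5.png")[120:270,240:400]
cv2.imwrite("pics/c8.png",cv2.resize(s,(640,600),interpolation=cv2.INTER_CUBIC))
```

```text
t 14.65 pos [484.9 -27.3 194.3] rpy [-179.99    0.     84.7 ] F [ 0.6  0.9 -1. ] shift [0.   0.   0.14] turn [-0.  0.  0.]
```

View pics/c8.png

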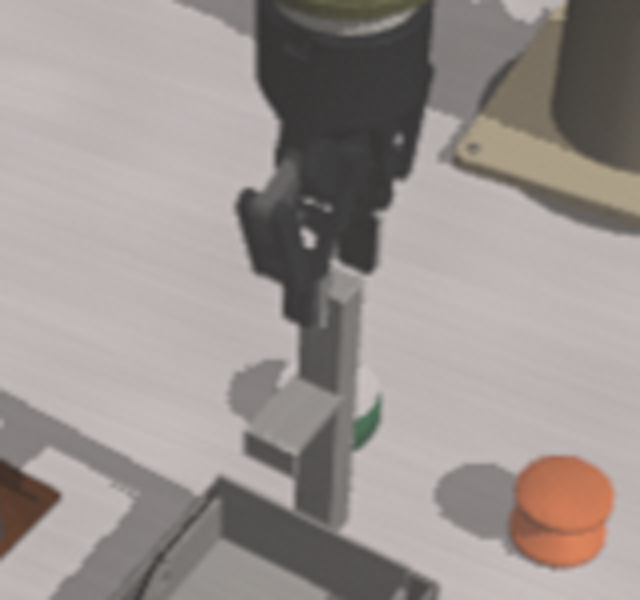

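The half-open front finger's tip is at crop (300,325), only slightly below the handle top at (343,285). The tongue starts at about row 390, so there is room to go lower. I descend slowly and watch the force.

Call:
apply_moves --pt "0 0 0.2 0 0 0 0.5" --pt "0 0 0.2 0 0 0 0.5" --pt "0 0 0 0 0 0 0.5" --pt "0 0 0 0 0 0 0.5"

```text
time: 15.2
tool_pos: [484.9, -27.3, 182.2]
tcp_rot: [-180.0, -0.0, 84.7]
ft_force: [-0.8, 0.9, 1.2]
finger_gap: 42.7
grip_force: 0.0
```

Call:
apply_moves --pt "0 0 0.1 0 0 0 0.5" --pt "0 0 0.1 0 0 0 0.5" --pt "0 0 0 0 0 0 0.5" --pt "0 0 0 0 0 0 0.5"

```text
time: 15.7
tool_pos: [484.9, -27.3, 176.3]
tcp_rot: [-180.0, 0.0, 84.7]
ft_force: [-0.6, -0.4, 0.3]
finger_gap: 42.6
grip_force: 0.0
```

Call:
apply_moves --pt "0 0 0.1 0 0 0 0.5" --pt "0 0 0.1 0 0 0 0.5" --pt "0 0 0 0 0 0 0.5" --pt "0 0 0 0 0 0 0.5"

```text
time: 16.2
tool_pos: [485.0, -27.3, 170.3]
tcp_rot: [-180.0, -0.0, 84.7]
ft_force: [0.1, -0.2, -0.6]
finger_gap: 42.8
grip_force: 0.0
```

Call:
apply_moves --pt "0 0 -0.15 0 0 0 0.4" --pt "0 0 0 0 0 0 0.32" --pt "0 0 0 0 0 0 0.28" --pt "0 0 0 0 0 0 0.25" --pt "0 0 0 0 0 0 0" --pt "0 0 0 0 0 0 0" --pt "0 0 0 0 0 0 0" --grip_force 100

```text
time: 17.08
tool_pos: [485.2, -27.4, 175.1]
tcp_rot: [180.0, 0.0, 84.7]
ft_force: [0.3, -0.0, 3.5]
finger_gap: 18.6
grip_force: 98.4
```

Run:
```python
from h import *
delta([485,-27.3,190],84.7); print(sense()["finger_gap"],sense()["grip_force"])
cv2.imwrite("pics/scene6.png",snapshot("scene")[...,::-1])
s=cv2.imread("pics/scene6.png")[120:330,200:400]
cv2.imwrite("pics/c9.png",cv2.resize(s,(571,600),interpolation=cv2.INTER_CUBIC))
```

```text
t 17.07 pos [485.2 -27.4 175.1] rpy [179.97   0.    84.71] F [ 0.3 -0.   3.5] shift [ 0.   -0.01 -0.5 ] turn [0.01 0.   0.  ]
18.603865162661755 98.40020656585693
```

View pics/c9.png

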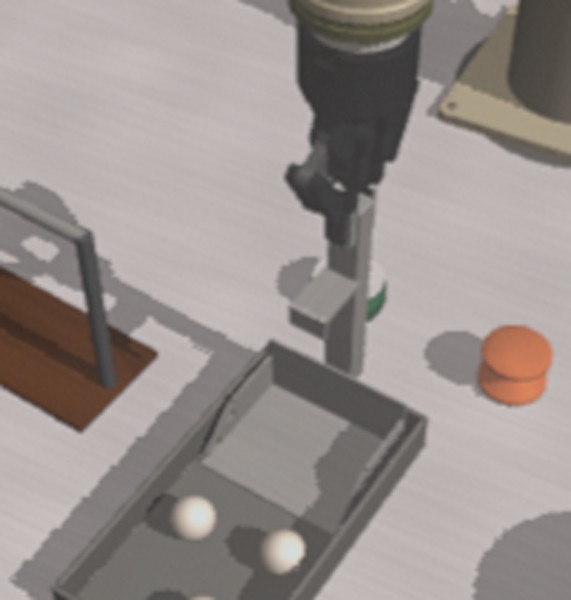

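The grip now has full overlap: the finger tip is at crop (340,245) and the handle top at (365,200). The gap is 18.6 mm. The scoop stands flat in the near half of the tray and all the balls are ahead of its mouth.

Call:
apply_moves --pt "0 0 -0.07 0 0 0 0" --pt "0 0 0 0 0 0 0" --pt "0 0.3 0 0 0 0 0" --pt "0 0.4 0 0 0 0 0" --pt "0 0.4 0 0 0 0 0" --pt "0 0.4 0 0 0 0 0"

```text
time: 17.88
tool_pos: [530.7, -31.6, 176.7]
tcp_rot: [-180.0, -0.0, 84.7]
ft_force: [0.2, -1.1, -2.2]
finger_gap: 18.7
grip_force: 97.8
```

Call:
apply_moves --pt "0 0.4 0 0 0 0 0" --pt "0 0.4 0 0 0 0 0" --pt "0 0.4 0 0 0 0 0" --pt "0 0.4 0 0 0 0 0" --pt "0 0.4 0 0 0 0 0" --pt "0 0.3 0 0 0 0 0"

```text
time: 18.62
tool_pos: [599.3, -37.9, 176.9]
tcp_rot: [180.0, 0.0, 84.7]
ft_force: [-0.4, 0.0, -1.7]
finger_gap: 18.5
grip_force: 97.8
```

Run:
```python
from h import *
a=np.radians(-5.3); x=np.array([np.cos(a),np.sin(a)]);y=np.array([-x[1],x[0]])
delta([617+20*x[0],-37+20*x[1]-2.4,177],84.7)
s=snapshot("scene")[...,::-1].copy(); cv2.imwrite("pics/scene7.png",s)
S=cv2.cvtColor(s,cv2.COLOR_BGR2HSV)[...,2]
for c in blobs(S[230:365,215:355]>165,15):
    (u,v),r=cv2.minEnclosingCircle(c)
    if r<13:
        p=cast("scene",(u+215,v+230),22)[:2]-[618,-36]; print(u+215,v+230,r,"local",p@x,p@y)
```

```text
t 18.62 pos [599.3 -37.9 176.9] rpy [180.     0.    84.71] F [-0.4  0.  -1.7] shift [ 0.    1.26 -0.  ] turn [0. 0. 0.]
279.81578826904297 346.18421173095703 6.955938339233398 local 102.4843423872199 50.38193689666062
265.875 339.375 7.675140857696533 local 105.12300965856511 18.69018031815693
247.0 326.82142639160156 7.452070236206055 local 102.70477155601579 -29.941107187721197
```

Call:
apply_moves --pt "0 0.2 0 0 0 0 0" --pt "0 0.2 0 0 0 0 0" --pt "0 0.15 0 0 0 0 0" --pt "0 0.15 0 0 0 0 0"

```text
time: 19.18
tool_pos: [618.9, -39.7, 176.2]
tcp_rot: [-179.9, -0.0, 84.7]
ft_force: [-2.6, 0.0, -3.3]
finger_gap: 18.4
grip_force: 97.9
```

Call:
apply_moves --pt "0 0.1 0 0 0 0 0" --pt "0 0.1 0 0 0 0 0" --pt "0 0.1 0 0 0 0 0" --pt "0 0 0 0 0 0 0"

```text
time: 19.68
tool_pos: [628.7, -40.6, 177.0]
tcp_rot: [180.0, 0.0, 84.7]
ft_force: [-0.1, -0.6, -3.6]
finger_gap: 18.8
grip_force: 98.0
```

```bash
cat > b.py <<'E'
from h import *
a=np.radians(-5.3); x=np.array([np.cos(a),np.sin(a)]);y=np.array([-x[1],x[0]])
delta([617+20*x[0],-37+20*x[1]-2.4,177],84.7)
s=snapshot("scene")[...,::-1].copy(); cv2.imwrite("pics/scene8.png",s)
S=cv2.cvtColor(s,cv2.COLOR_BGR2HSV)[...,2]
for c in blobs(S[230:365,215:355]>165,15):
    (u,v),r=cv2.minEnclosingCircle(c)
    if r<13:
        p=cast("scene",(u+215,v+230),24)[:2]-[618,-36]; print(u+215,v+230,r,"local",p@x,p@y)
E
python3 b.py
```

```text
t 19.68 pos [628.7 -40.6 177. ] rpy [179.97   0.    84.7 ] F [-0.1 -0.6 -3.6] shift [0.01 0.28 0.  ] turn [0.01 0.   0.  ]
273.5 348.43333435058594 7.5832695960998535 local 113.8683242986227 43.504077066680615
259.7803726196289 339.7429885864258 7.47230863571167 local 113.07941265516266 9.787054386455528
242.9918041229248 329.7131118774414 7.35639762878418 local 113.11980112234893 -31.78695635068309
```

Call:
apply_moves --pt "0 0.1 0 0 0 0 0" --pt "0 0.1 0 0 0 0 0" --pt "0 0 0 0 0 0 0"

```text
time: 20.1
tool_pos: [634.5, -41.2, 176.9]
tcp_rot: [180.0, 0.0, 84.7]
ft_force: [-0.6, 0.6, -2.9]
finger_gap: 18.4
grip_force: 98.0
```

Call:
apply_moves --pt "0 0.08 0 0 0 0 0" --pt "0 0 0 0 0 0 0"

```text
time: 20.35
tool_pos: [636.9, -41.4, 176.9]
tcp_rot: [180.0, 0.0, 84.7]
ft_force: [0.4, 0.2, -3.6]
finger_gap: 18.7
grip_force: 98.0
```

```bash
python3 b.py
```

```text
t 20.35 pos [636.9 -41.4 176.9] rpy [180.     0.    84.71] F [ 0.4  0.2 -3.6] shift [ 0.01  0.   -0.  ] turn [0. 0. 0.]
273.0 348.3666687011719 7.633435249328613 local 114.2594122955247 42.53606354473001
258.88961029052734 339.5259704589844 7.526881217956543 local 113.64396959184027 8.031698164701908
243.0 330.0 7.280210018157959 local 113.68028770628098 -31.333244118941337
243.5 234.0 6.800835609436035 local -91.7615285981966 -189.78746499524763
```

Call:
apply_moves --pt "0 -0.226 0 -0.5 0 0 0" --pt "0 -0.226 0 -0.5 0 0 0" --pt "0 -0.226 0 -0.5 0 0 0" --pt "0 -0.226 0 -0.5 0 0 0" --pt "0 -0.226 0 -0.5 0 0 0" --pt "0 -0.226 0 -0.5 0 0 0" --pt "0 -0.226 0 -0.5 0 0 0" --pt "0 0 0 0 0 0 0"

```text
time: 21.4
tool_pos: [588.8, -36.9, 170.8]
tcp_rot: [164.0, -0.0, 84.7]
ft_force: [-0.1, -0.9, -2.9]
finger_gap: 18.7
grip_force: 98.3
```

```bash
python3 b.py
```

```text
t 21.4 pos [588.8 -36.9 170.8] rpy [164.02  -0.    84.7 ] F [-0.1 -0.9 -2.9] shift [0.   1.61 0.24] turn [ 3.49 -0.    0.  ]
293.12963104248047 315.68518829345703 6.107563018798828 local 31.750783051001374 34.480251966136215
279.9516143798828 310.0967712402344 7.173891067504883 local 35.3739027854139 4.084972671645257
264.6666679382324 301.33333587646484 6.871943473815918 local 35.00269396183612 -35.217345377158146
```

All three balls have rolled to the rear of the pan. I lift it straight up.

Call:
apply_moves --pt "0 0.13 -0.4 0 0 0 0" --pt "0 0.22 -0.75 0 0 0 0" --pt "0 0.22 -0.75 0 0 0 0" --pt "0 0.22 -0.75 0 0 0 0" --pt "0 0.2 -0.6 0 0 0 0" --pt "0 0 0 0 0 0 0" --pt "0 0 0 0 0 0 0" --pt "0 0 0 0 0 0 0"

```text
time: 22.45
tool_pos: [590.8, -37.1, 271.4]
tcp_rot: [164.1, -0.0, 84.7]
ft_force: [-0.9, 0.1, -3.5]
finger_gap: 18.3
grip_force: 98.3
```

```bash
cat >> h.py <<'E'
G=np.array([-10,0,170.1])   # TCP in the scoop frame
def scoop():
    s=sense(); M=R.from_euler("xyz",s["tcp_rot"],degrees=True)
    S=M*R.from_matrix(np.array([[0,1,0],[1,0,0],[0,0,-1]]))  # scoop x=tool y, y=tool x, z=-tool z
    return s["tool_pos"]-S.apply(G),S
def tcp_for(point_s,P,head,tilt):
    """TCP pose with scoop point point_s at P; head deg; tilt deg front-down"""
    S=R.from_euler("xyz",[0,tilt,head],degrees=True)
    T=P+S.apply(G-np.array(point_s)); return T,S*R.from_matrix(np.array([[0,1,0],[1,0,0],[0,0,-1]]))
E
python3 - <<'E'
from h import *
o,S=scoop(); print(o.round(1),S.as_euler("ZYX",degrees=True).round(1)); s=sense(); print(s["tool_pos"],s["tcp_rot"],s["joint_pos"].round(1),s["ft_force"])
r=np.hypot(*s["tool_pos"][:2]); print(r,np.degrees(np.arctan2(s["tool_pos"][1],s["tool_pos"][0])))
h=28.4; u=np.array([np.cos(np.radians(h)),np.sin(np.radians(h)),0])
for tilt in(-16,0,40):
    T,Q=tcp_for([100,0,0],[576,311,95]-35*u,h,tilt); print(tilt,T.round(1),Q.as_euler("xyz",degrees=True).round(1),np.hypot(*T[:2]))
E
```

```text
[646.8 -42.3 110.6] [ -5.3 -15.9   0. ]
[590.83861046 -37.09736585 271.44283289] [ 1.64104298e+02 -8.92251275e-03  8.47043133e+01] [ -9.3 -11.4  98.6   1.1  76.9  -4.1] [-0.92325488  0.06951507 -3.53524307]
592.0020930442284 -3.5927508861764235
-16 [411.  221.8 228.2] [164.    0.  118.4] 466.97216810323977
0 [448.5 242.  265.1] [180.    0.  118.4] 509.5968553398974
40 [567.3 306.3 296. ] [-140.     0.   118.4] 644.6701079221842
```

Call:
apply_moves --pt "0 -0.4 -0.115 0 0 0 0" --pt "0 -0.7 -0.2 0 0 0 0" --pt "0 -0.8 -0.23 0 0 0 0" --pt "0 -0.8 -0.23 0 0 0 0" --pt "0 -0.8 -0.23 0 0 0 0" --pt "0 -0.5 -0.145 0 0 0 0" --pt "0.4 0 0 0 0 0 0" --pt "0.5 0 0 0 0 0 0"

```text
time: 23.45
tool_pos: [469.6, 1.7, 273.1]
tcp_rot: [163.9, -0.0, 84.7]
ft_force: [-0.6, 0.6, -3.8]
finger_gap: 19.0
grip_force: 98.4
```

Call:
apply_moves --pt "0.87 -0.05 -0.016 0 0.193 -0.671 0" --pt "0.87 -0.05 -0.016 0 0.193 -0.671 0" --pt "0.87 -0.05 -0.016 0 0.193 -0.671 0" --pt "0.87 -0.05 -0.016 0 0.193 -0.671 0" --pt "0.87 -0.05 -0.016 0 0.193 -0.671 0" --pt "0.87 -0.05 -0.016 0 0.193 -0.671 0" --pt "0.87 -0.05 -0.016 0 0.193 -0.671 0" --pt "0.87 -0.05 -0.016 0 0.193 -0.671 0"

```text
time: 24.45
tool_pos: [435.4, 207.3, 273.1]
tcp_rot: [164.0, -0.0, 110.4]
ft_force: [0.2, 0.5, -3.2]
finger_gap: 18.4
grip_force: 98.4
```

```bash
cat > d.py <<'E'
from h import *
import sys
h=28.4; u=np.array([np.cos(np.radians(h)),np.sin(np.radians(h)),0])
o,S=scoop(); print("origin",o.round(1),"mouth",(o+S.apply([100,0,0])).round(1),S.as_euler("ZYX",degrees=True).round(1))
T,Q=tcp_for([100,0,0],[576,311,float(sys.argv[2])]-float(sys.argv[3])*u,h,float(sys.argv[1])); print(T.round(1))
delta(T,rpy=Q.as_euler("xyz",degrees=True))
E
python3 d.py -16 124 35
```

```text
origin [488.4 227.1 112.4] mouth [578.5 260.7 140. ] [ 20.4 -16.    0. ]
[411.  221.8 257.2]
t 24.45 pos [435.4 207.3 273.1] rpy [ 1.6398e+02 -2.0000e-02  1.1043e+02] F [ 0.2  0.5 -3.2] shift [ 0.74 -0.72  0.35] turn [ 0.01  0.48 -1.67]
```

Call:
apply_moves --pt "0.25 -0.24 0.12 0 0.16 -0.56 0" --pt "0.25 -0.24 0.12 0 0.16 -0.56 0" --pt "0.24 -0.24 0.11 0 0.16 -0.55 0" --pt "0 0 0 0 0 0 0"

```text
time: 24.95
tool_pos: [410.2, 219.8, 256.7]
tcp_rot: [164.0, -0.0, 118.3]
ft_force: [-0.6, 0.1, -3.6]
finger_gap: 18.9
grip_force: 98.4
```

```bash
python3 d.py -5 97 35
python3 - <<'E'
from h import *
s=snapshot("scene")[...,::-1].copy(); cv2.imwrite("pics/scene9.png",s)
cv2.imwrite("pics/c10.png",cv2.resize(s[130:400,330:530],(593,800))[:600] if 0 else cv2.resize(s[150:400,320:530],(504,600)))
E
```

```text
origin [459.9 246.6  95.9] mouth [544.6 292.2 123.5] [ 28.3 -16.    0. ]
[435.8 235.2 256.9]
t 24.95 pos [410.2 219.8 256.7] rpy [ 1.6401e+02 -2.0000e-02  1.1830e+02] F [-0.6  0.1 -3.6] shift [0.05 0.96 0.27] turn [ 2.4  -0.   -0.02]
```

View pics/c10.png

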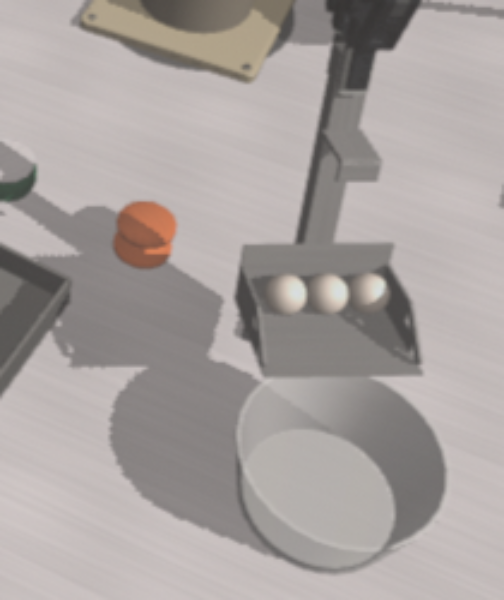

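The view shows all three balls at the rear of the pan and the mouth centred on the cup's near side (mouth mid at crop (341,373), cup rim mid at about (341,468)). I lower the pan, then tip it about its mouth.

Call:
apply_moves --pt "0.01 0.24 0.07 0.6 0 0 0" --pt "0.01 0.24 0.07 0.6 0 0 0" --pt "0.01 0.24 0.07 0.6 0 0 0" --pt "0.01 0.24 0.06 0.6 0 0 0" --pt "0 0 0 0 0 0 0" --pt "0 0 0 0 0 0 0"

```text
time: 25.75
tool_pos: [436.7, 234.6, 255.4]
tcp_rot: [174.9, 0.0, 118.2]
ft_force: [-0.2, 0.3, -3.4]
finger_gap: 18.7
grip_force: 98.5
```

```bash
python3 d.py -5 97 35
```

```text
origin [458.7 246.4  86.9] mouth [546.5 293.6  95.7] [28.2 -5.1 -0. ]
[435.8 235.2 256.9]
t 25.75 pos [436.7 234.6 255.4] rpy [174.92   0.   118.25] F [-0.2  0.3 -3.4] shift [ 0.03 -0.01 -0.05] turn [ 0.02  0.   -0.03]
```

Call:
apply_moves --pt "0 0.229 -0.142 0.5 0 0 0" --pt "0 0.229 -0.142 0.5 0 0 0" --pt "0 0.229 -0.142 0.5 0 0 0" --pt "0 0.229 -0.142 0.5 0 0 0" --pt "0 0.229 -0.142 0.5 0 0 0" --pt "0 0.229 -0.142 0.5 0 0 0" --pt "0 0.229 -0.142 0.5 0 0 0" --pt "0 0.229 -0.142 0.5 0 0 0"

```text
time: 26.75
tool_pos: [486.6, 261.4, 287.4]
tcp_rot: [-166.8, 0.0, 118.3]
ft_force: [-0.2, -0.2, -2.5]
finger_gap: 18.5
grip_force: 98.6
```

Call:
apply_moves --pt "0 0.229 -0.142 0.5 0 0 0" --pt "0 0.229 -0.142 0.5 0 0 0" --pt "0 0.229 -0.142 0.5 0 0 0" --pt "0 0.229 -0.142 0.5 0 0 0" --pt "0 0.229 -0.142 0.5 0 0 0" --pt "0 0.229 -0.142 0.5 0 0 0" --pt "0 0.229 -0.142 0.5 0 0 0" --pt "0 0 0 0 0 0 0"

```text
time: 27.75
tool_pos: [535.5, 287.6, 296.6]
tcp_rot: [-150.7, 0.0, 118.3]
ft_force: [0.6, 0.1, -2.6]
finger_gap: 18.5
grip_force: 98.6
```

```bash
python3 d.py 30 97 35
cat > e.py <<'E'
from h import *
for n,roi,th in(("scene",(400,280,530,400),(185,)),("top",(100,195,200,300),(120,))):
    s=snapshot(n)[...,::-1].copy(); cv2.imwrite(f"pics/{n}_e.png",s); g=cv2.medianBlur(cv2.cvtColor(s,cv2.COLOR_BGR2GRAY),3)
    x0,y0,x1,y1=roi; c=g[y0:y1,x0:x1]
    z=cv2.resize(c,None,fx=4,fy=4,interpolation=cv2.INTER_CUBIC)
    k=cv2.HoughCircles(z,cv2.HOUGH_GRADIENT,1.2,40,param1=60,param2=18,minRadius=18,maxRadius=42)
    if k is not None:
        for u,v,r in k[0][:8]: print(n,round(x0+u/4,1),round(y0+v/4,1),round(r/4,1),cast(n,(x0+u/4,y0+v/4),21)-[576,311,0], g[int(y0+v/4),int(x0+u/4)])
E
python3 e.py
```

```text
origin [469.8 252.3 143.4] mouth [546.6 293.6  94.5] [28.3 29.3 -0. ]
[536.2 289.5 299.3]
t 27.75 pos [535.5 287.6 296.6] rpy [-150.67    0.    118.26] F [ 0.6  0.1 -2.6] shift [ 0.04  0.   -0.1 ] turn [ 0.15 -0.01 -0.03]
scene 461.6 374.6 10.0 [42.2 27.5 21. ] 150
scene 443.4 368.6 10.3 [46.3 -6.8 21. ] 211
scene 475.4 367.4 9.0 [15.6 47.4 21. ] 143
scene 486.8 299.0 7.7 [-152.2   31.9   21. ] 109
top 134.4 245.8 9.3 [14.8 48.9 21. ] 94
top 162.8 229.0 9.6 [49.8 -7.9 21. ] 136
top 147.0 232.6 8.2 [42.2 24.3 21. ] 98
top 131.0 284.0 7.2 [-62.9  52.1  21. ] 50
top 189.8 227.8 6.2 [ 52.6 -63.1  21. ] 87
```

Both views show three balls in the cup at about 50 mm from its centre. Now I raise the scoop, level it and go back to the tray.

Call:
apply_moves --pt "0 -0.33 -0.58 0 0 0 0" --pt "0 -0.33 -0.58 0 0 0 0" --pt "0 -0.33 -0.58 0 0 0 0" --pt "0 0 0 -0.8 0 0 0" --pt "0 0 0 -0.9 0 0 0" --pt "0 0 0 -0.9 0 0 0" --pt "0 0 0 -0.9 0 0 0" --pt "0 0 0 -0.9 0 0 0"

```text
time: 28.85
tool_pos: [534.1, 287.1, 359.6]
tcp_rot: [-171.2, 0.0, 118.3]
ft_force: [0.7, -0.1, -1.6]
finger_gap: 18.3
grip_force: 98.8
```

Call:
apply_moves --pt "0 0 0 -0.9 0 0 0" --pt "0 0 0 -0.9 0 0 0" --pt "0 -0.6 0 -0.19 0 0 0" --pt "0 -0.8 0 0 0 0 0" --pt "0 -0.9 0 0 0 0 0" --pt "0 -0.9 0 0 0 0 0" --pt "0 -0.8 0 0 0 0 0" --pt "0 0 0 0 0 0 0"

```text
time: 29.85
tool_pos: [427.6, 229.9, 359.8]
tcp_rot: [179.8, 0.0, 118.3]
ft_force: [1.1, 0.6, -2.6]
finger_gap: 18.6
grip_force: 98.9
```

Call:
apply_moves --pt "-0.89 -0.026 0 0 0 0.73 0" --pt "-0.89 -0.026 0 0 0 0.73 0" --pt "-0.89 -0.026 0 0 0 0.73 0" --pt "-0.89 -0.026 0 0 0 0.73 0" --pt "-0.89 -0.026 0 0 0 0.73 0" --pt "-0.89 -0.026 0 0 0 0.73 0" --pt "-0.89 -0.026 0 0 0 0.73 0" --pt "-0.89 -0.026 0 0 0 0.73 0"

```text
time: 30.85
tool_pos: [483.6, 24.9, 358.6]
tcp_rot: [179.9, 0.0, 91.4]
ft_force: [0.2, 0.1, -2.5]
finger_gap: 18.5
grip_force: 98.9
```

```bash
python3 -c "
from h import *
delta([486,-27.4,290],84.7); o,S=scoop(); print(o,S.as_euler('ZYX',degrees=True).round(2))"
```

```text
t 30.85 pos [483.6  24.9 358.6] rpy [1.7994e+02 2.0000e-02 9.1390e+01] F [ 0.2  0.1 -2.5] shift [-1.75  0.04  2.29] turn [0.01 0.   1.46]
[493.73936639  25.1130106  188.52216786] [ 1.39 -0.06 -0.02]
```

Call:
apply_moves --pt "-0.6 0 0.6 0 0 0.5 0" --pt "-0.6 0 0.8 0 0 0.5 0" --pt "-0.55 0 0.8 0 0 0.46 0" --pt "0 0.6 0.3 0 0 0 0" --pt "0 0.7 0 0 0 0 0" --pt "0 0 0 0 0 0 0" --pt "0 0 0 0 0 0 0"

```text
time: 31.72
tool_pos: [520.9, -30.0, 282.6]
tcp_rot: [-179.9, 0.0, 84.8]
ft_force: [0.6, 0.1, -2.0]
finger_gap: 18.9
grip_force: 99.1
```

```bash
python3 -c "
from h import *
delta([524.8,-31.1,180],84.7); o,S=scoop(); print(o,S.as_euler('ZYX',degrees=True).round(2))"
```

```text
t 31.73 pos [520.9 -30.  282.6] rpy [-1.799e+02  2.000e-02  8.482e+01] F [ 0.6  0.1 -2. ] shift [-0.02  0.14  3.42] turn [-0.02  0.    0.03]
[530.56402817 -30.92888357 112.47945229] [-5.18  0.1  -0.02]
```

Call:
apply_moves --pt "-0.02 0.05 0.5 -0.02 0 0.03 0" --pt "0 0 0.8 0 0 0 0" --pt "0 0 0.8 0 0 0 0" --pt "0 0 0.7 0 0 0 0" --pt "0 0 0.4 0 0 0 0" --pt "0 0 0 0 0 0 0" --pt "0 0 0 0 0 0 0"

```text
time: 32.6
tool_pos: [523.5, -31.1, 188.3]
tcp_rot: [179.9, 0.0, 84.7]
ft_force: [1.1, 0.1, -2.0]
finger_gap: 18.8
grip_force: 99.1
```

Call:
apply_moves --pt "0 0 0.1 0 0 0 0" --pt "0 0 0.05 0 0 0 0" --pt "0 0 0 0 0 0 0" --pt "0 0 0 0 0 0 0"

```text
time: 33.1
tool_pos: [523.1, -31.0, 182.9]
tcp_rot: [179.9, 0.0, 84.7]
ft_force: [0.6, -0.4, -2.7]
finger_gap: 18.8
grip_force: 99.1
```

Call:
apply_moves --pt "0 0 0.1 0 0 0 0" --pt "0 0 0.1 0 0 0 0" --pt "0 0 0 0 0 0 0" --pt "0 0 0 0 0 0 0"

```text
time: 33.6
tool_pos: [523.0, -31.0, 176.8]
tcp_rot: [179.9, 0.0, 84.7]
ft_force: [0.1, 0.1, -2.3]
finger_gap: 18.6
grip_force: 99.0
```

Call:
apply_moves --pt "0 0 0.05 0 0 0 0" --pt "0 0 0 0 0 0 0" --pt "0 0 0 0 0 0 0"

```text
time: 33.98
tool_pos: [523.1, -31.0, 175.4]
tcp_rot: [179.9, 0.0, 84.7]
ft_force: [-0.1, -0.3, -2.6]
finger_gap: 18.4
grip_force: 99.0
```

Call:
apply_moves --pt "0 0 0.04 0 0 0 0" --pt "0 0 0 0 0 0 0" --pt "0 0 0 0 0 0 0"

```text
time: 34.35
tool_pos: [523.4, -31.1, 175.1]
tcp_rot: [179.9, 0.0, 84.7]
ft_force: [-1.4, -1.3, 5.6]
finger_gap: 18.8
grip_force: 100.1
```

Call:
apply_moves --pt "0 0 -0.02 0 0 0 0.3" --pt "0 0 0 0 0 0 0.4" --pt "0 0 0 0 0 0 0.55" --pt "0 0 0 0 0 0 0.6" --pt "0 0 0 0 0 0 0.6"

```text
time: 34.98
tool_pos: [523.0, -31.0, 174.7]
tcp_rot: [179.9, 0.0, 84.7]
ft_force: [0.4, 0.1, -0.5]
finger_gap: 51.1
grip_force: 0.0
```

Call:
apply_moves --pt "0 0 -0.2 0 0 0 0.6" --pt "0 0 -0.5 0 0 0 0.6" --pt "0 0 -0.8 0 0 0 0.6" --pt "0 0 -0.9 0 0 0 0.6" --pt "0 0 -0.9 0 0 0 0.6" --pt "0 0 -0.9 0 0 0 0.6" --pt "0 0 0 0 0 0 0.6" --pt "0 0 0 0 0 0 0.6"

```text
time: 35.98
tool_pos: [522.8, -30.9, 300.7]
tcp_rot: [179.9, 0.0, 84.7]
ft_force: [-0.3, -0.6, -0.7]
finger_gap: 51.1
grip_force: 0.0
```

```bash
python3 e.py
python3 - <<'E'
from h import *
s=cv2.imread("pics/scene_e.png"); g=cv2.cvtColor(s,cv2.COLOR_BGR2GRAY)
# handle edges: left/right dark-face edges by row near expected projection of the handle axis
for z in(60,140,180,215,228): print(z,proj("scene",[523,-31,z]))
for r in range(140,230,12): print(r,g[r,270:312:2])
print(sense()["tool_pos"],sense()["ft_force"],sense()["time"])
E
```

```text
scene 442.8 369.2 9.5 [48.1 -7.4 21. ] 182
scene 461.0 375.2 9.3 [43.9 26.8 21. ] 144
scene 475.2 366.8 8.3 [14.7 46.6 21. ] 138
top 163.4 230.0 8.6 [48.  -9.2 21. ] 123
top 135.0 246.4 8.6 [13.6 47.6 21. ] 94
top 146.6 232.0 8.6 [43.4 25.  21. ] 92
top 128.6 275.0 7.8 [-44.7  57.8  21. ] 56
60 [310.6 256.6]
140 [311.1 231.9]
180 [311.4 218.3]
215 [311.7 205.7]
228 [311.8 200.8]
140 [179 180 180 179 180 183 183 185 133  55  60  62  60  57  60  62  72 176
 119  60  58]
152 [181 181 180 180 181 182 182 183 183 160  85  63  59  60  59  62  64  64
  61  62 100]
164 [187 187 187 188 188 185 185 184 183 184 184 184 185 185  78  62  63  63
  73  97 123]
176 [184 183 185 186 182 183 183 183 181 180 180 180 181 181 182 183 184 182
 181 182 184]
188 [184 185 184 182 181 183 182 180 179 179 180 179 180 178 178 179 177 177
 178 181 182]
200 [183 184 183 185 184 183 182 181 180 178 179 180 180 180 179 180 182 176
 146 146 146]
212 [183 183 183 183 183 183 185 184 184 182 182 183 182 182 176 168 131  92
  85  86  87]
224 [186 188 188 188 189 190 187 188 187 188 186 184 183 184 181 162 129  93
  83  84  87]
[522.38795334 -30.85064606 299.59359879] [ 0.6441786  -0.23481355 -0.11705338] 36.075
```

The scoop stands upright in the tray and the fingers are clear of it. The balls are at rest in the cup.

```bash
python3 -c "
from bench import *
print(hand_in())"
```

```text
the job is handed in; nothing more can be done
None
```

I handed the job in at about 36 s: by my last camera check, all three balls lie in the soak cup and the scoop stands upright and released in the tray, but `hand_in()` returned no verdict, so I can't confirm that it passed.

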